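# Spin down the wing screw of the tray stop

## Robot

A 7-joint arm with a two-finger parallel gripper is mounted at the origin on the work surface. World frame = base frame: x ahead of the robot, y to its left, z up, the work surface at z = 0. Lengths are in m, angles in rad, forces in N, time in s.
With the tool pointing down it reaches from about 0.425 to 0.875 m from the base axis. Payload 4.7 kg.
Tool frame: the origin (TCP) lies at the very end of the fingers, on their centre line; the grasp point (between the pads) lies 19 mm behind it; z points along the fingers, y is the line along which they close (so a half turn about z gives the same grasp; the last joint's range is limited). The gripper opens to 87 mm and grips with 3 to 60 N. Pads are 19 mm wide; open, the fingers measure 117 mm over their backs; the gripper's body (75 mm by 190 mm) begins 51 mm behind the grasp point.
Start: joints at [-1.093, 0.321, -0.07, 1.45, 0.023, 1.371, -0.057], TCP at [0.291, 0.581, 0.223] pointing down, gripper open.
Joint ranges: [-2.86, 2.86], [-0.3, 2.09], [-1.38, 1.24], [0.06, 2.45], [-1.56, 4.7], [0.09, 2.05], [-2.69, 2.69]. Speed limits (rad/s): [2.57, 2.57, 3.14, 3.14, 3.14, 3.14, 3.14].

## Interface

Orientations are given as a rotation vector (axis times angle).
In Python, from bench import ctrl, imaging, ticket gives the robot as it stands.
- The arm moves only by the tool jog_arm, never from a script. Its argument "rows" is text: rows parted by semicolons, each of 7 numbers parted by spaces: the shift along the tool's x, y, z in cm, then the turn, a rotation vector about the tool's x, y, z in rad, then the closure, from -1 (fully open) to 1 (shut), so that 0 is half open. A call has 1 to 5 rows; each row shifts and turns the commanded pose from where the row before left it, along the tool's axes as they then stand; what a row does not reach is not made up. A row lasts 1/8 s, in which the tool goes at most 62.5 mm and 10.7 degrees, less where a joint would pass 70% of its speed; a pose out of reach is approached as far as the arm can. A call with a gripper value outside its range is refused whole. The fingers move at their own pace and stop on an object; "force" is the grip in N (left out, the last holds). Time passes only in rows, so rows that do not move let the fingers close. It gives the time, the measured TCP pose, the force, the opening and the grip force at its end, in the units of the state.
- ctrl.get_state(): the state, without advancing time (a new reading comes with each control period).
- imaging.get_image(name): name is "scene" or "top" or "wrist"; returns a dict with "img" (480x640x3 uint8, blue, green, red), "vertical_fov" (degrees; the focal length in pixels is half the picture's height over the tangent of half this angle, whatever the lens; pixels are square), "cx", "cy" (the principal point, pixels), "k1" (the pictures are not rectified: a ray, as slopes to the right and down, at radius r is drawn at 1 + k1 r^2 times it, then the intrinsics apply), "origin" and "orientation" of the camera in the world. Camera axes: x right, y down, z forward; pixel columns grow to the right and rows downward; lengths in m; the calibration is good to about 2 mm. A picture is of the moment at which its call begins. There is no depth.
- ticket.close_job(): hands the job in; it is judged then, once.
The state is a dict: "time": time; "joint_positions": joint angles; "qd": joint speeds; "joint_torque": joint torques, N m; "position": TCP position; "tool_rot": TCP orientation; "ft_force": force on the tool from outside, world axes, zero at the start; "torque": the same for the moment, N m; "grip_width": opening from 0.0 (shut) to 1.0 (fully open); "grip_force": force on a finger pad.
Only numpy, scipy, OpenCV 4.12 (cv2) and the standard library are available. Lean on these libraries where they do the work, as an engineer would, in place of code of your own. Each camera call takes 0.05 s, during which the arm holds its last target. There are 200 camera calls.

## Task

The blue tray stop on the packing board is set where it belongs, but its brass wing screw is loose. Turn the wing screw clockwise (seen from above) with repeated sideways pushes of the fingertips on its wings until it is fully home and turns no further, then move the hand away. Do not pinch the wings, do not shift the stop along its rail, and leave the filled tray, the sauce bottle and the stack of trays undisturbed.

Things in the scene. Friction and masses are not known exactly. Their poses are not given: they have to be found in the camera images.
- board: white packing board, 240 x 440 x 20 mm, fixed on the table (position and yaw vary); origin at the centre of its underside, x across its width (away from the robot at yaw 0), y along its length, z up. An aluminium rail 28 mm wide and 12 mm high runs along y on its top, centred at x = +50 mm
- stop (a joint): position of the blue stop along the rail in m, towards the board's +y; it slides stiffly (about 12 N to shift it) and must stay where it is (a few mm matter)
- stop_top (a point): point on the flat top of the stop's blue block (60 mm in x, 56 mm in y) where the screw enters, 55 mm above the table, on the screw's upright axis; moves with the stop. Its axes are parallel to the board's. The stop's upright plate, 5 mm thick, lies on the -y side: its face towards the screw is 32 mm from the screw axis, its top is 24 mm above this point and it runs from x = -125 to +35 mm. The space over the block on the +x, +y and -x sides is open
- screw_wings (a point): centre of the brass wing screw at half height of its wings; x along the wings, z up. Two wings 7 mm thick reach 31 mm from the axis to either side (62 mm span) and from 12 mm below to 12 mm above this point; the hub is 17 mm thick and ends 3 mm above this point; a collar 28 mm across lies from 22 to 17 mm below this point. When fully home the collar rests on the block and this point is 22 mm above stop_top; when loose it is up to 9 mm higher.
- screw (a joint): turning angle of the wing screw in rad, growing as it turns clockwise from above (tightening): 0 is loosest, 11.0 is fully home at a hard stop. It sinks 5 mm per turn and starts between 0 and 4. It turns with light friction (about 0.03 N m, 1 to 2 N at the wings), does not coast, and stays where it is left
- tray: black sushi tray with gold rim, filled, 106 x 156 x 30 mm, standing loose on the board beyond the stop's plate; origin at the centre of its underside
- sauce: small amber sauce bottle with red cap, 44 mm diameter, 110 mm tall, standing loose on the board's +y end; origin at the centre of its underside
- stack: stack of empty black and gold trays, 110 x 160 x 82 mm, loose on the table beside the board; origin at the centre of its underside
Things that resemble listed ones, but are neither listed nor needed, are in the scene too. Several things look just like the stack: the one meant starts farthest from the robot's base.

How it is judged:
By the outcome, as a careful person would: the job done as asked, in the order asked, and still so for the second after the job is handed in, with the robot touching nothing.
It also fails if it takes over 67 s, if anything falls off the work surface, if the arm or the gripper's body presses on something with over 40 N, if the wrist force passes 120 N, or if a joint passes its speed limit or range.

## Working session

There is one attempt and no reset: what is moved stays moved. The work goes in short steps, Python scripts to look and compute and a tool call to move; the robot and the scene stay as the last step left them, time stands still between calls to the robot, and variables do not carry over. Pictures are saved under pics/ and viewed, at most 10 in all, crops included, and the job is handed in when it is done.

Besides the shell and the picture viewer there is one more tool, called as name(argument=value, ...) on one line, values as JSON. jog_arm: Moves the arm, as the interface text tells. Its arguments: {"type":"object","properties":{"rows":{"type":"string"},"force":{"type":"number"}},"required":["rows"]}

```bash
ls; mkdir -p pics
cat > h.py <<'E'
import numpy as np, cv2
from bench import ctrl, imaging, ticket
from scipy.spatial.transform import Rotation as R
def cam(n):
    d=imaging.get_image(n); return d
def rot(o):
    o=np.array(o,float)
    if o.shape==(3,3): return o
    return (R.from_rotvec(o) if o.size==3 else R.from_quat(o)).as_matrix()
def ray(d,u,v):
    f=240/np.tan(np.radians(d["vertical_fov"])/2)
    K=np.array([[f,0,d["cx"]],[0,f,d["cy"]],[0,0,1]])
    p=cv2.undistortPoints(np.array([[[u,v]]],float),K,np.array([d["k1"],0,0,0,0.]),)[0,0]
    # cv2 default: distorted = p*(1+k1 r^2)
    return np.array(d["origin"]),rot(d["orientation"])@np.array([p[0],p[1],1])
def onz(d,u,v,z):
    o,r=ray(d,u,v); return o+r*(z-o[2])/r[2]
def tri(d1,p1,d2,p2):
    o1,r1=ray(d1,*p1);o2,r2=ray(d2,*p2)
    s=np.linalg.lstsq(np.c_[r1,-r2],o2-o1,rcond=None)[0]
    a,b=o1+s[0]*r1,o2+s[1]*r2
    return (a+b)/2,np.linalg.norm(a-b)
E
python3 - <<'E'
from h import *
import pickle
D={n:cam(n) for n in("scene","top","wrist")}
pickle.dump(D,open("d0.pkl","wb"))
for n,d in D.items(): print(n,{k:v for k,v in d.items() if k!="img"})
cv2.imwrite("pics/top0.png",D["top"]["img"]);cv2.imwrite("pics/scene0.png",D["scene"]["img"])
print(ctrl.get_state())
E
```

```text
pics
scene {'vertical_fov': 46.400485668257666, 'cx': 322.6171609163379, 'cy': 240.41482346529202, 'k1': 0.048791959174470975, 'origin': array([ 1.28907433, -0.64865804,  0.93774726]), 'orientation': array([-2.08717842, -1.10738054,  0.4999719 ])}
top {'vertical_fov': 46.80443520785176, 'cx': 315.25782735743024, 'cy': 240.27037437886796, 'k1': 0.004402825565099239, 'origin': array([ 0.39961799, -0.12729657,  1.23553798]), 'orientation': array([-2.20113584,  2.19173169, -0.05344257])}
wrist {'vertical_fov': 69.19308718900662, 'cx': 320.95676405152363, 'cy': 239.03324013981344, 'k1': -0.030462131783589027, 'origin': array([0.22708861, 0.61281063, 0.38413805]), 'orientation': array([2.47415446, 1.52965897, 0.20079091])}
{'time': 0.15, 'joint_positions': array([-1.09290713,  0.32167839, -0.07009983,  1.45139423,  0.02260974,
        1.37083493, -0.0568822 ]), 'qd': array([-0.00051668, -0.00216499,  0.00045253, -0.00305423,  0.00049199,
        0.00115671, -0.00101461]), 'joint_torque': array([-1.79780964e-04, -4.91793358e+01, -4.04691668e-01, -3.12875748e+01,
       -6.39390782e-02,  4.04693442e-02,  1.15673224e-04]), 'position': array([0.29061459, 0.58093126, 0.22169651]), 'tool_rot': array([-7.21857240e-01, -3.05726774e+00,  2.36486417e-03]), 'ft_force': array([0.12975418, 0.08405715, 0.2728169 ]), 'torque': array([-0.0336749 ,  0.00490576, -0.06302105]), 'grip_force': 0.0, 'grip_width': 1.0014792088482576}
```

View pics/top0.png

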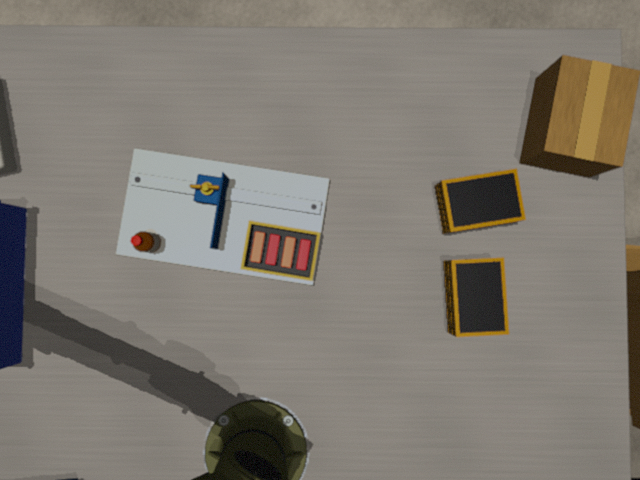

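View pics/scene0.png

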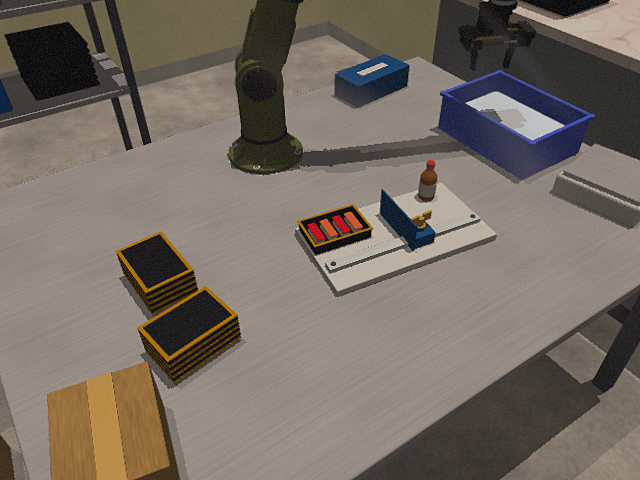

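The top view shows the board with corners at (134,150), (329,178), (314,285) and (117,255). The blue stop and brass screw are at (207,188), with the plate on the right (-y) side. The bottle is at (143,241) and the tray at (281,250). In the scene view the screw is at about (423,218).

Run:
```python
from h import *
import pickle
D=pickle.load(open("d0.pkl","rb"))
t,s=D["top"],D["scene"]
def brass(d,x0,y0,x1,y1):
    hsv=cv2.cvtColor(d["img"],cv2.COLOR_BGR2HSV)
    m=cv2.inRange(hsv,(12,110,80),(32,255,255)); k=np.zeros_like(m);k[y0:y1,x0:x1]=m[y0:y1,x0:x1]
    p=cv2.findNonZero(k)[:,0]; return p,k
for d,b in((t,(180,165,240,210)),(s,(400,195,450,245))):
    p,k=brass(d,*b); r=cv2.minAreaRect(p); print(len(p),p.mean(0),r)
    print(cv2.boxPoints(r).round(1).tolist())
# board corners on z=.02
hsv=cv2.cvtColor(t["img"],cv2.COLOR_BGR2HSV)
C=[(134,150),(329,178),(314,285),(117,255)]
P=np.array([onz(t,*c,.02) for c in C]);print(P.round(4),P.mean(0))
e=[np.linalg.norm(P[i]-P[(i+1)%4]) for i in range(4)];print(np.round(e,3))
yv=(P[0]-P[1]+P[3]-P[2])[:2];print("yaw",np.arctan2(-yv[0],yv[1]))
pt,_=brass(t,180,165,240,210);ps,_=brass(s,400,195,450,245)
print(tri(t,pt.mean(0),s,ps.mean(0)))
a=cv2.resize(t["img"][155:255,165:255],None,fx=4.4,fy=4.4,interpolation=cv2.INTER_CUBIC)
b=cv2.resize(s["img"][180:255,370:450],None,fx=4.4,fy=4.4,interpolation=cv2.INTER_CUBIC)
h=max(a.shape[0],b.shape[0]);f=lambda i:cv2.copyMakeBorder(i,0,h-i.shape[0],0,0,cv2.BORDER_CONSTANT)
cv2.imwrite("pics/crop1.png",np.hstack([f(a),f(b)]));print(a.shape,b.shape)
```

```text
174 [205.41954023 187.55172414] ((203.7739715576172, 187.1027374267578), (27.270587921142578, 12.055238723754883), 20.556045532226562)
[[188.89999389648438, 188.0], [193.10000610351562, 176.6999969482422], [218.6999969482422, 186.1999969482422], [214.39999389648438, 197.5]]
109 [421.25688073 218.91743119] ((423.16497802734375, 219.8711700439453), (12.894896507263184, 21.525339126586914), 66.03751373291016)
[[410.70001220703125, 218.39999389648438], [430.3999938964844, 209.60000610351562], [435.6000061035156, 221.39999389648438], [415.8999938964844, 230.10000610351562]]
[[ 0.6574  0.2749  0.02  ]
 [ 0.5969 -0.1565  0.02  ]
 [ 0.3613 -0.1244  0.02  ]
 [ 0.4251  0.3074  0.02  ]] [0.5101717 0.0753615 0.02     ]
[0.436 0.238 0.437 0.235]
yaw -0.1428570182926786
(array([0.56787542, 0.10668418, 0.07724051]), np.float64(0.005303160688702142))
(440, 396, 3) (330, 352, 3)
```

View pics/crop1.png

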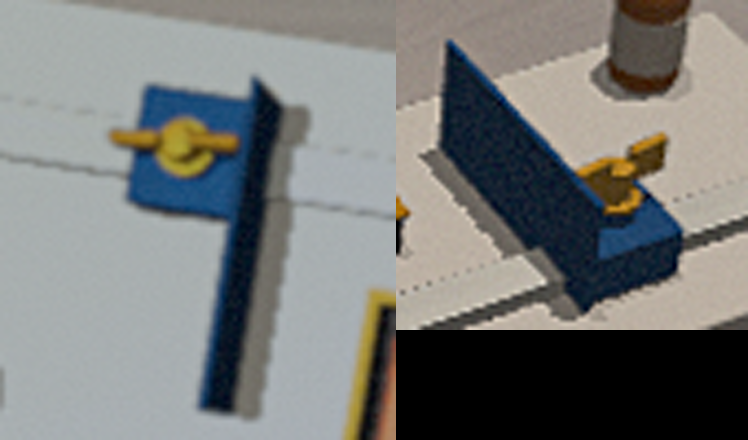

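The wings now lie almost along world y, with the hub at top-view pixel (206,188) and scene pixel (421,218). The lower wing end in the scene view is hidden by the plate. Next I'll compute the tool axes and the approach.

```bash
cat >> h.py <<'E'
YAW=-0.143
BX=np.array([np.cos(YAW),np.sin(YAW),0]);BY=np.array([-np.sin(YAW),np.cos(YAW),0])
def tool(): 
    s=ctrl.get_state(); return s,R.from_rotvec(s["tool_rot"]).as_matrix(),np.array(s["position"])
def totool(target):
    s,M,p=tool(); return M.T@(np.array(target)-p)*100
E
python3 - <<'E'
from h import *
import pickle
D=pickle.load(open("d0.pkl","rb"))
t,s=D["top"],D["scene"]
st,M,p=tool();print(M.round(3))
W=rot(D["wrist"]["orientation"]);print("cam z in tool",(M.T@W[:,2]).round(3),"cam x",(M.T@W[:,0]).round(3),"off",(M.T@(np.array(D["wrist"]["origin"])-p)).round(3))
print(tri(t,(205.9,188),s,(421.4,218.2)), onz(t,205.9,188,.085),onz(s,421.4,218.2,.085))
Y=M[:,1]
# turn about tool z to bring tool y to +-board x
yt=M.T@BX; a=np.arctan2(-yt[0],yt[1]); print("turn about tool z for y->+BX",a,"or",a+np.pi,a-np.pi)
S=np.array([.566,.1065,.08]); print("to tool",totool([S[0],S[1],.22]))
for n,c,z in(("bottle",(136,240),.13),("bottlebase",(150,243),.03)):
    q=onz(t,*c,z)-S;print(n,q@BX,q@BY)
E
```

```text
[[-0.894  0.447 -0.001]
 [ 0.447  0.894 -0.001]
 [-0.    -0.002 -1.   ]]
cam z in tool [-0.261 -0.001  0.965] cam x [0.    1.    0.001] off [ 0.071 -0.    -0.162]
(array([0.56724959, 0.10611999, 0.07907587]), np.float64(0.007260359483622942)) [0.56426313 0.10187458 0.085     ] [0.57351013 0.10454429 0.085     ]
turn about tool z for y->+BX 1.2500658352077807 or 4.391658488797574 -1.8915268183820124
to tool [-45.85091789 -30.11470191   0.2198326 ]
bottle -0.12972153407076886 0.10698083617867034
bottlebase -0.13155547726287092 0.10857267286102061
```

jog_arm(rows="-5.1 -3.35 0 0 0 0 1;-5.1 -3.35 0 0 0 0 1;-5.1 -3.35 0 0 0 0 1;-5.1 -3.35 0 0 0 0 1;-5.1 -3.35 0 0 0 0 1", force=20)

```text
time: 0.78
position: [0.4446, 0.3155, 0.2225]
tool_rot: [0.722, 3.057, 0.0]
ft_force: [0.4, 0.4, 0.3]
grip_width: 0.518
grip_force: 0.0
```

jog_arm(rows="-5.1 -3.35 0 0 0 0 1;-5.1 -3.35 0 0 0 0 1;-5.1 -3.35 0 0 0 0 1;-5.1 -3.35 0 0 0 0 1;0 0 0 0 0 0.18 1")

```text
time: 1.4
position: [0.5684, 0.0991, 0.2224]
tool_rot: [1.015, 2.971, -0.004]
ft_force: [-0.4, 1.5, 0.4]
grip_width: 0.02
grip_force: 0.0
```

jog_arm(rows="0 0 0 0 0 0.18 1;0 0 0 0 0 0.18 1;0 0 0 0 0 0.18 1;0 0 0 0 0 0.18 1;0 0 0 0 0 0.18 1")

```text
time: 2.02
position: [0.5662, 0.1064, 0.2222]
tool_rot: [-2.198, -2.245, 0.001]
ft_force: [-0.4, -0.1, 0.3]
grip_width: 0.005
grip_force: 0.0
```

jog_arm(rows="0 0 0 0 0 0.17 1;0 0 0 0 0 0 1;0 0 0 0 0 0 1")

```text
time: 2.4
position: [0.5663, 0.1064, 0.2224]
tool_rot: [-2.371, -2.06, 0.0]
ft_force: [0.8, -0.5, 0.6]
grip_width: 0.002
grip_force: 0.0
```

Run:
```python
from h import *
import pickle
d=cam("wrist");st,M,p=tool();pickle.dump(d,open("w1.pkl","wb"))
print(p,M.round(3).tolist(),st["joint_positions"],st["grip_width"],st["ft_force"])
print(totool([.566,.1065,.2]))
cv2.imwrite("pics/w1.png",d["img"])
```

```text
[0.56635062 0.10640218 0.22247212] [[0.14, 0.99, -0.0], [0.99, -0.14, -0.0], [-0.0, -0.0, -1.0]] [-0.59020321  0.16673909  0.40432875  1.65454511 -0.06721401  1.33420377
 -0.3157248 ] 0.006346209883125749 [-0.21810972  0.37210142  1.22886182]
[ 0.00488269 -0.03575929  2.24721734]
```

View pics/w1.png

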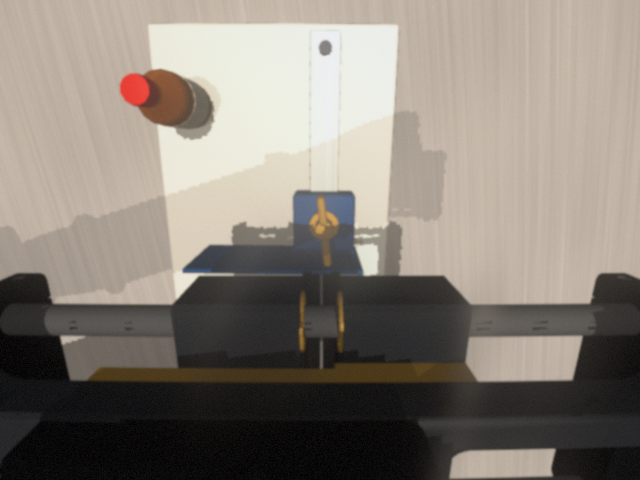

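The wrist view shows the hub at (324,224), with wing ends at about (320,198) and (327,265). The plate lies below it and the bottle at (160,100). I'll take a second, nearer view to get the height.

jog_arm(rows="-2 0 3.6 0 0 0 1;-2 0 3.6 0 0 0 1;0 0 0 0 0 0 1;0 0 0 0 0 0 1")

```text
time: 2.95
position: [0.5617, 0.0679, 0.152]
tool_rot: [2.373, 2.058, 0.004]
ft_force: [-0.3, -0.0, 0.5]
grip_width: 0.001
grip_force: 0.0
```

Run:
```python
from h import *
import pickle
d=cam("wrist");st,M,p=tool();pickle.dump(d,open("w2.pkl","wb"));print(p)
d1=pickle.load(open("w1.pkl","rb"))
a=cv2.resize(d1["img"][170:290,180:400],None,fx=2.5,fy=2.5,interpolation=cv2.INTER_CUBIC)
b=d["img"][60:360,60:610]
cv2.imwrite("pics/w2.png",np.vstack([a[:, :550],b]))
```

```text
[0.56206146 0.06821268 0.15240346]
```

View pics/w2.png

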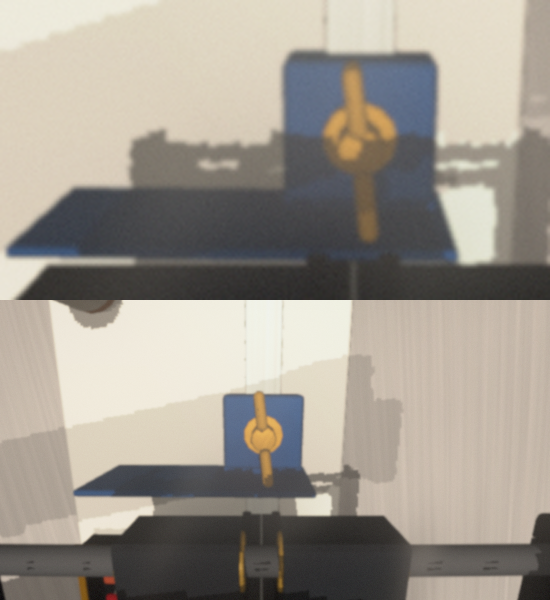

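Both views show the wings almost along the rail. The collar centre is at (324,225) in view 1 and (323,195) in view 2, and the wing ends in view 2 are at (318,152) and (327,245).

Run:
```python
from h import *
import pickle
d1=pickle.load(open("w1.pkl","rb"));d2=pickle.load(open("w2.pkl","rb"))
for n,a,b in(("far",(320.8,195.8),(318,152)),("near",(328,266.5),(327,245)),("collar",(324,225),(323,195))):
    q,e=tri(d1,a,d2,b);print(n,q.round(4),e.round(4))
def wing(d,box):
    hsv=cv2.cvtColor(d["img"],cv2.COLOR_BGR2HSV);x0,y0,x1,y1=box
    m=cv2.inRange(hsv,(8,110,60),(32,255,255)); k=np.zeros_like(m);k[y0:y1,x0:x1]=m[y0:y1,x0:x1]
    p=cv2.findNonZero(k)[:,0].astype(float);o=[]
    for v in range(int(p[:,1].min()),int(p[:,1].max())+1):
        u=p[p[:,1]==v,0]; o.append((v,round(u.mean(),1),len(u)))
    return o
for d,b in((d1,(295,185,350,275)),(d2,(280,140,360,255))):
    o=wing(d,b);print(o[::4],o[-1])
    for z in(.090,.096):
        top=[onz(d,u,v,z) for v,u,n in (o[1],o[-2])];print(z,np.round(top,4).tolist(),"len",np.linalg.norm(top[0]-top[1]),"mid",((top[0]+top[1])/2).round(4),"ang wrt BY",np.arctan2((top[0]-top[1])@BX,(top[0]-top[1])@BY))
# block far edge corners
hsv=cv2.cvtColor(d2["img"],cv2.COLOR_BGR2HSV)
```

```text
far [0.5699 0.1342 0.0817] 0.0007
near [0.5681 0.0811 0.1167] 0.0012
collar [0.5687 0.103  0.0602] 0.0003
[(198, np.float64(320.0), 2), (202, np.float64(320.5), 6), (206, np.float64(321.0), 5), (210, np.float64(321.5), 6), (214, np.float64(323.5), 16), (218, np.float64(323.5), 24), (222, np.float64(322.7), 22), (226, np.float64(318.5), 12), (230, np.float64(319.5), 10), (234, np.float64(nan), 0), (238, np.float64(nan), 0), (242, np.float64(nan), 0), (246, np.float64(nan), 0), (250, np.float64(nan), 0), (254, np.float64(nan), 0), (258, np.float64(326.5), 4), (262, np.float64(327.5), 4)] (265, np.float64(327.0), 1)
0.09 [[0.5697, 0.1327, 0.09], [0.5673, 0.0739, 0.09]] len 0.05881704563492919 mid [0.5685 0.1033 0.09  ] ang wrt BY -0.10192640220736567
0.096 [[0.5699, 0.1336, 0.096], [0.5675, 0.076, 0.096]] len 0.05762071294616307 mid [0.5687 0.1048 0.096 ] ang wrt BY -0.10192640220736492
[(152, np.float64(318.5), 2), (156, np.float64(318.5), 8), (160, np.float64(319.0), 9), (164, np.float64(319.0), 9), (168, np.float64(320.0), 9), (172, np.float64(320.0), 9), (176, np.float64(321.5), 10)
[... 165 characters left out ...]
t64(322.5), 36), (204, np.float64(323.0), 33), (208, np.float64(322.5), 26), (212, np.float64(322.5), 12), (216, np.float64(325.0), 9), (220, np.float64(325.0), 9), (224, np.float64(325.5), 8), (228, np.float64(326.0), 9), (232, np.float64(327.0), 9), (236, np.float64(325.0), 5), (240, np.float64(324.0), 1)] (242, np.float64(325.0), 1)
0.09 [[0.5698, 0.1337, 0.09], [0.5653, 0.0765, 0.09]] len 0.057437791709858826 mid [0.5675 0.1051 0.09  ] ang wrt BY -0.06378012584642291
0.096 [[0.5699, 0.1339, 0.096], [0.5654, 0.0781, 0.096]] len 0.05590369788271448 mid [0.5677 0.106  0.096 ] ang wrt BY -0.06378012584642576<stdin>:11: RuntimeWarning: Mean of empty slice.
  ret = ret.dtype.type(ret / rcount)
```

jog_arm(rows="3.2 -1.6 0 0 0 0 1;3.1 -1.5 0 0 0 0 1;0 0 3.5 0 0 0 1;0 0 3.4 0 0 0 1;0 0 0 0 0 0 1")

```text
time: 3.62
position: [0.5379, 0.1344, 0.0807]
tool_rot: [-2.372, -2.059, 0.004]
ft_force: [-0.0, 0.3, 0.4]
grip_width: 0.002
grip_force: 0.0
```

jog_arm(rows="0 0.3 0 0 0 0 1;0 0.3 0 0 0 0 1;0 0.3 0 0 0 0 1;0 0.3 0 0 0 0 1;0 0.3 0 0 0 0 1")

```text
time: 4.25
position: [0.5542, 0.1314, 0.0817]
tool_rot: [2.375, 2.057, 0.0]
ft_force: [-1.0, 0.3, -0.2]
grip_width: 0.004
grip_force: 0.0
```

jog_arm(rows="0.43 0.97 0 0 0 0 1;0.09 1.04 0 0 0 0 1;-0.27 1.01 0 0 0 0 1;-0.6 0.85 0 0 0 0 1;-0.85 0.6 0 0 0 0 1")

```text
time: 4.88
position: [0.5973, 0.1133, 0.0817]
tool_rot: [-2.374, -2.057, -0.002]
ft_force: [-2.2, 3.1, -0.3]
grip_width: 0.006
grip_force: 1.4
```

```bash
cat >> h.py <<'E'
A=np.array([.568,.1045,0])
def rel():
    s,M,p=tool(); q=p-A; return "relX(BY) %.1f Y(BX) %.1f z %.1f mm"%(q@BY*1e3,q@BX*1e3,p[2]*1e3), "F board x,y,z",np.round([s["ft_force"]@BX,s["ft_force"]@BY,s["ft_force"][2]],1)
E
python3 - <<'E'
from h import *
import pickle
d=cam("wrist");print(rel());pickle.dump(d,open("w3.pkl","wb"))
t=cam("top");pickle.dump(t,open("t3.pkl","wb"))
a=cv2.resize(t["img"][155:255,165:255],None,fx=3.2,fy=3.2,interpolation=cv2.INTER_CUBIC)
b=cv2.resize(d["img"][100:420,140:500],None,fx=1,fy=1)
cv2.imwrite("pics/w3.png",np.hstack([a,b]))
E
```

```text
('relX(BY) 10.9 Y(BX) 28.5 z 81.8 mm', 'F board x,y,z', array([-0.1,  0.4, -0.5]))
```

View pics/w3.png

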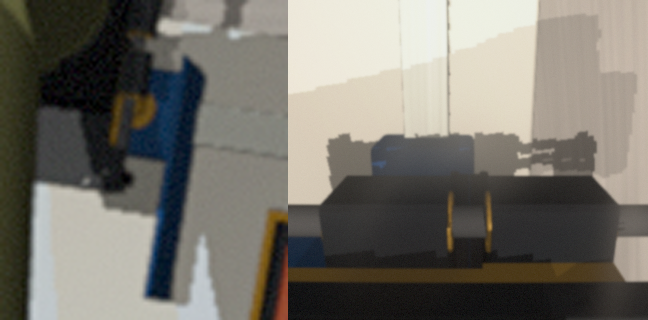

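The top view shows the wings now turned to lie across the rail, so the push works. I'll lift over and do the next half turn on the other wing.

jog_arm(rows="0.4 0.2 -3 0 0 0 1;-1.4 -3 0 0 0 0 1;-1.6 -2.9 0 0 0 0 1;0 0 1.5 0 0 0 1;0 0 1.45 0 0 0 1")

```text
time: 5.6
position: [0.5372, 0.0955, 0.0818]
tool_rot: [2.374, 2.056, 0.003]
ft_force: [-0.3, -0.6, -0.3]
grip_width: -0.001
grip_force: 0.0
```

```bash
python3 -c "
from h import *
print(rel())"
```

```text
('relX(BY) -13.3 Y(BX) -29.2 z 81.8 mm', 'F board x,y,z', array([-0.2, -0.6, -0.3]))
```

jog_arm(rows="0.4 0 0 0 0 0 1;1.29 -0.15 0 0 0 0 1;1.24 0.4 0 0 0 0 1;0.95 0.88 0 0 0 0 1;0.5 1.2 0 0 0 0 1")

```text
time: 6.22
position: [0.5657, 0.1369, 0.0819]
tool_rot: [-2.372, -2.058, 0.001]
ft_force: [-3.9, -1.4, 0.2]
grip_width: 0.01
grip_force: 1.4
```

jog_arm(rows="-0.05 1.3 0 0 0 0 1;-0.6 1.15 0 0 0 0 1;-1 0.8 0 0 0 0 1;0 0 0 0 0 0 1")

```text
time: 6.72
position: [0.5969, 0.1125, 0.0825]
tool_rot: [2.376, 2.053, 0.002]
ft_force: [-0.3, -0.7, -0.2]
grip_width: 0.006
grip_force: 0.0
```

```bash
python3 -c "
from h import *
print(rel())"
```

```text
('relX(BY) 12.0 Y(BX) 27.4 z 82.5 mm', 'F board x,y,z', array([-0.2, -0.7, -0.2]))
```

jog_arm(rows="0.4 0.2 -3 0 0 0 1;-1.4 -3 0 0 0 0 1;-1.6 -2.9 0 0 0 0 1;0 0 1.5 0 0 0 1;0 0 1.5 0 0 0 1")

```text
time: 7.35
position: [0.5362, 0.097, 0.0818]
tool_rot: [2.374, 2.056, 0.003]
ft_force: [-0.2, 0.9, -0.6]
grip_width: 0.007
grip_force: 0.0
```

jog_arm(rows="0.4 0 0 0 0 0 1;1.29 -0.15 0 0 0 0 1;1.24 0.4 0 0 0 0 1;0.95 0.88 0 0 0 0 1;0.3 0.7 0 0 0 0 1")

```text
time: 7.98
position: [0.5601, 0.1376, 0.0822]
tool_rot: [-2.372, -2.059, -0.001]
ft_force: [-1.8, 0.4, 0.5]
grip_width: 0.008
grip_force: 0.8
```

jog_arm(rows="0.1 -0.6 -3 0 0 0 1;-3 0.5 -4 0 0 0 1;-3 0.5 0 0 0 0 1;-1 0 0 0 0 0 1;0 0 0 0 0 0 1")

```text
time: 8.6
position: [0.5535, 0.0669, 0.1517]
tool_rot: [-2.375, -2.055, -0.0]
ft_force: [-0.2, 0.6, 0.3]
grip_width: 0.009
grip_force: 0.0
```

Run:
```python
from h import *
import pickle
print(rel());d=cam("wrist");pickle.dump(d,open("w4.pkl","wb"));s=cam("scene");pickle.dump(s,open("s4.pkl","wb"))
s0=pickle.load(open("d0.pkl","rb"))["scene"]
f=lambda i:cv2.resize(i[180:260,365:455],None,fx=3.5,fy=3.5,interpolation=cv2.INTER_CUBIC)
b=cv2.resize(d["img"][60:300,160:475],(630,480))
cv2.imwrite("pics/w4.png",np.vstack([np.hstack([f(s0["img"]),f(s["img"])])[:280][::1],b])[:,:])
```

```text
('relX(BY) -39.3 Y(BX) -9.0 z 151.7 mm', 'F board x,y,z', array([-0.3,  0.6,  0.3]))
```

Run:
```python
import cv2
i=cv2.imread("pics/w4.png");a=cv2.resize(i[280:],(420,320));
import numpy as np
cv2.imwrite("pics/w4b.png",np.vstack([i[:280],cv2.copyMakeBorder(a,0,0,0,210,cv2.BORDER_CONSTANT)]))
```

```text
(no output)
```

View pics/w4b.png

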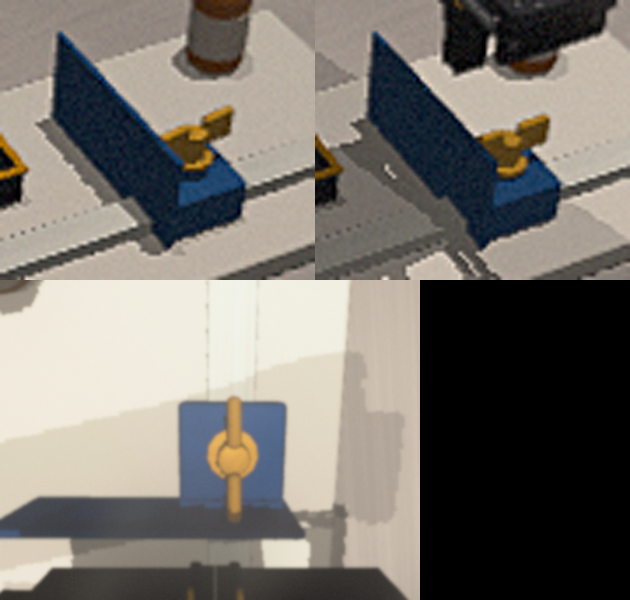

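Compared with the first scene view the screw sits about 5 mm lower, so it has turned one full turn; the wings are along the rail again and the stop has not moved. I'll take a stereo pair across the rail to measure its height against the block top.

jog_arm(rows="0 2.5 1.2 0 0 0 1;0 2.5 1 0 0 0 1;0 0 0 0 0 0 1;0 0 0 0 0 0 1")

```text
time: 9.2
position: [0.6023, 0.0609, 0.1297]
tool_rot: [-2.372, -2.058, 0.001]
ft_force: [-0.5, 0.5, -0.6]
grip_width: 0.008
grip_force: 0.0
```

Run:
```python
from h import *
import pickle
print(rel());d=cam("wrist");pickle.dump(d,open("w5.pkl","wb"));cv2.imwrite("pics/w5.png",d["img"])
```

```text
('relX(BY) -38.3 Y(BX) 40.1 z 129.7 mm', 'F board x,y,z', array([-0.6,  0.4, -0.6]))
```

jog_arm(rows="0 -4 0 0 0 0 1;0 -4 0 0 0 0 1;0 0 0 0 0 0 1;0 0 0 0 0 0 1")

```text
time: 9.75
position: [0.5244, 0.0716, 0.131]
tool_rot: [2.373, 2.057, 0.004]
ft_force: [0.1, -0.8, -0.5]
grip_width: 0.006
grip_force: 0.0
```

Run:
```python
from h import *
import pickle
print(rel());d=cam("wrist");pickle.dump(d,open("w6.pkl","wb"))
d5=pickle.load(open("w5.pkl","rb"))
u5,u6=120,280
a=d5["img"][60:300,100:420];b=d["img"][60:300,220:540]
cv2.imwrite("pics/w56.png",cv2.resize(np.vstack([a,b]),None,fx=1.25,fy=1.25,interpolation=cv2.INTER_CUBIC))
```

```text
('relX(BY) -38.7 Y(BX) -38.5 z 131.0 mm', 'F board x,y,z', array([ 0.2, -0.8, -0.5]))
```

View pics/w56.png

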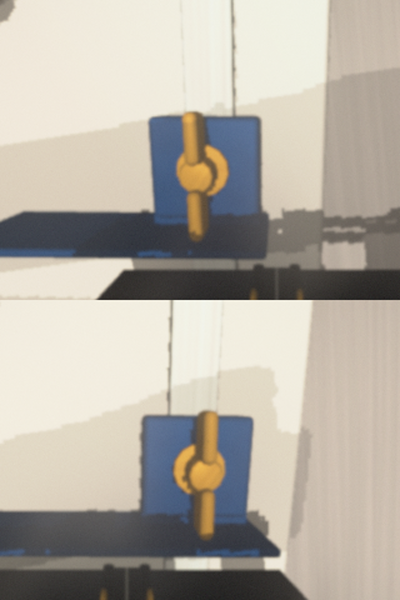

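Upper image (view 5): block far corners at crop (150,117) and (261,117), hub cap at (197,173). Lower image (view 6): block far corners at (141,116) and (253,116), hub cap at (206,174).

Run:
```python
from h import *
import pickle
d5=pickle.load(open("w5.pkl","rb"));d6=pickle.load(open("w6.pkl","rb"))
pts={"cornL":((220,153.6),(332.8,152.8)),"cornR":((308.8,153.6),(422.4,152.8)),"hubcap":((257.6,198.4),(384.8,199.2))}
# refine: edges
def rows(d,x0,x1,vs,lo,hi):
    hsv=cv2.cvtColor(d["img"],cv2.COLOR_BGR2HSV);m=cv2.inRange(hsv,lo,hi);o=[]
    for v in vs:
        u=np.flatnonzero(m[v,x0:x1])+x0;o.append((v,u.min(),u.max(),round(u.mean(),1)) if len(u) else (v,))
    return o
for d,x0,x1 in((d5,205,325),(d6,318,438)):
    print("blue",[r[:3] for r in rows(d,x0,x1,range(150,215,6),(100,80,30),(130,255,255))])
    print("brass",[tuple(map(float,r)) for r in rows(d,x0,x1,range(146,256,5),(8,120,60),(32,255,255))])
for n,(a,b) in pts.items():print(n,[x.round(4) for x in tri(d5,a,d6,b)])
```

```text
blue [(150,), (156, np.int64(221), np.int64(302)), (162, np.int64(221), np.int64(303)), (168, np.int64(222), np.int64(304)), (174, np.int64(222), np.int64(304)), (180, np.int64(222), np.int64(304)), (186, np.int64(222), np.int64(303)), (192, np.int64(223), np.int64(303)), (198, np.int64(223), np.int64(303)), (204, np.int64(223), np.int64(303)), (210, np.int64(224), np.int64(303))]
brass [(146.0,), (151.0, 248.0, 255.0, 251.5), (156.0, 246.0, 256.0, 251.0), (161.0, 247.0, 256.0, 251.5), (166.0, 247.0, 257.0, 252.0), (171.0, 248.0, 257.0, 252.5), (176.0, 248.0, 266.0, 254.9), (181.0, 248.0, 274.0, 261.0), (186.0, 244.0, 278.0, 260.9), (191.0, 242.0, 280.0, 260.1), (196.0, 242.0, 281.0, 260.5), (201.0, 243.0, 281.0, 261.2), (206.0, 245.0, 279.0, 261.8), (211.0, 250.0, 275.0, 262.3), (216.0, 251.0, 260.0, 255.5), (221.0, 250.0, 260.0, 255.0), (226.0, 251.0, 260.0, 255.5), (231.0, 251.0, 260.0, 255.5), (236.0, 251.0, 261.0, 256.0), (241.0, 251.0, 261.0, 256.0), (246.0, 253.0, 261.0, 257.0), (251.0,)]
blue [(150,), (156, np.int64(340), np.int64(419)), (162, np.int64(339), np.int64(420)), (
[... 401 characters left out ...]
 (166.0, 383.0, 392.0, 387.5), (171.0, 383.0, 392.0, 387.5), (176.0, 373.0, 392.0, 384.2), (181.0, 365.0, 393.0, 379.0), (186.0, 362.0, 396.0, 379.2), (191.0, 360.0, 398.0, 379.7), (196.0, 359.0, 398.0, 379.0), (201.0, 360.0, 397.0, 378.8), (206.0, 362.0, 395.0, 378.5), (211.0, 367.0, 390.0, 378.5), (216.0, 381.0, 390.0, 385.5), (221.0, 381.0, 390.0, 385.5), (226.0, 380.0, 390.0, 385.0), (231.0, 380.0, 390.0, 385.0), (236.0, 380.0, 389.0, 384.5), (241.0, 380.0, 390.0, 385.0), (246.0, 380.0, 389.0, 384.5), (251.0,)]
cornL [array([0.5422, 0.1356, 0.0449]), np.float64(0.0001)]
cornR [array([0.6033, 0.127 , 0.0476]), np.float64(0.0004)]
hubcap [array([0.5693, 0.1049, 0.0798]), np.float64(0.001)]
```

The height resolution is too coarse to tell how much turning is left, between 0.7 and 4.7 rad. I'll go on in gentle steps and watch the force.

jog_arm(rows="3.4 1.1 0 0 0 0 1;3.4 1.1 0 0 0 0 1;0 0 2.5 0 0 0 1;0 0 2.4 0 0 0 1;0 0 0 0 0 0 1")

```text
time: 10.42
position: [0.5545, 0.1347, 0.0792]
tool_rot: [-2.374, -2.056, 0.006]
ft_force: [-1.0, -0.8, 0.2]
grip_width: 0.004
grip_force: 0.0
```

jog_arm(rows="0 0.4 0 0 0 0 1;0 0.4 0 0 0 0 1;0 0.4 0 0 0 0 1;0 0.4 0 0 0 0 1")

```text
time: 10.92
position: [0.5713, 0.1329, 0.0814]
tool_rot: [-2.374, -2.057, 0.0]
ft_force: [-3.2, 0.3, 0.2]
grip_width: 0.003
grip_force: 1.0
```

```bash
python3 -c "
from h import *
print(rel(),ctrl.get_state()['torque'])"
```

```text
('relX(BY) 28.5 Y(BX) -0.8 z 81.4 mm', 'F board x,y,z', array([-3.2, -0.2,  0.2])) [-0.09079722  0.58936527 -0.00852223]
```

jog_arm(rows="-0.03 0.3 0 0 0 0 1;-0.05 0.3 0 0 0 0 1;-0.08 0.29 0 0 0 0 1;-0.11 0.28 0 0 0 0 1;-0.14 0.27 0 0 0 0 1")

```text
time: 11.55
position: [0.5851, 0.127, 0.0812]
tool_rot: [2.374, 2.057, 0.001]
ft_force: [-1.9, 0.8, 0.3]
grip_width: -0.0
grip_force: 0.6
```

jog_arm(rows="-0.16 0.25 0 0 0 0 1;-0.18 0.24 0 0 0 0 1;-0.2 0.22 0 0 0 0 1;-0.22 0.2 0 0 0 0 1;-0.23 0.19 0 0 0 0 1")

```text
time: 12.18
position: [0.5944, 0.1155, 0.0811]
tool_rot: [2.374, 2.057, 0.0]
ft_force: [-1.9, 2.2, 0.3]
grip_width: 0.007
grip_force: 0.8
```

```bash
python3 -c "
from h import *
print(rel(),ctrl.get_state()['torque'])"
```

```text
('relX(BY) 14.7 Y(BX) 24.6 z 81.1 mm', 'F board x,y,z', array([-2.1,  1.9,  0.3])) [ 0.29047236  0.28354553 -0.05590366]
```

jog_arm(rows="-0.17 0.1 0 0 0 0 1;-0.18 0.09 0 0 0 0 1;-0.18 0.08 0 0 0 0 1")

```text
time: 12.55
position: [0.5962, 0.1102, 0.0811]
tool_rot: [-2.374, -2.057, -0.001]
ft_force: [-0.2, 2.3, -0.5]
grip_width: 0.007
grip_force: 0.9
```

jog_arm(rows="-0.19 0.07 0 0 0 0 1;-0.19 0.05 0 0 0 0 1;-0.2 0.04 0 0 0 0 1")

```text
time: 12.92
position: [0.5971, 0.1038, 0.0812]
tool_rot: [2.374, 2.057, 0.001]
ft_force: [-0.2, 1.9, 0.7]
grip_width: 0.005
grip_force: 0.7
```

jog_arm(rows="-0.2 0.03 0 0 0 0 1;-0.2 0.01 0 0 0 0 1;-0.2 0 0 0 0 0 1")

```text
time: 13.3
position: [0.5966, 0.0977, 0.0811]
tool_rot: [2.374, 2.057, 0.0]
ft_force: [-1.4, 2.0, -0.4]
grip_width: 0.003
grip_force: 0.6
```

```bash
python3 -c "
from h import *
print(rel(),ctrl.get_state()['torque'])"
```

```text
('relX(BY) -2.6 Y(BX) 29.3 z 81.1 mm', 'F board x,y,z', array([-1.7,  1.7, -0.4])) [ 0.25389252  0.01159472 -0.03040165]
```

jog_arm(rows="0.5 0.2 -1 0 0 0 1;0 0 -2 0 0 0 1;-0.3 -3.1 0 0 0 0 1;-0.3 -3.1 1 0 0 0 1;0 0 2.1 0 0 0 1")

```text
time: 13.92
position: [0.5366, 0.1062, 0.0823]
tool_rot: [2.373, 2.058, 0.005]
ft_force: [0.8, 0.4, 0.3]
grip_width: 0.004
grip_force: 0.0
```

```bash
python3 -c "
from h import *
print(rel(),ctrl.get_state()['torque'])"
```

```text
('relX(BY) -2.8 Y(BX) -31.3 z 82.3 mm', 'F board x,y,z', array([0.7, 0.5, 0.3])) [-0.11792081  0.00286442  0.03161454]
```

jog_arm(rows="0.3 0.15 0 0 0 0 1;0.25 0.07 0 0 0 0 1;0.25 0.03 0 0 0 0 1;0.25 0.05 0 0 0 0 1")

```text
time: 14.42
position: [0.5419, 0.1153, 0.0805]
tool_rot: [2.374, 2.056, 0.0]
ft_force: [-0.7, -1.9, 0.4]
grip_width: 0.006
grip_force: 0.6
```

jog_arm(rows="0.24 0.07 0 0 0 0 1;0.23 0.09 0 0 0 0 1;0.23 0.11 0 0 0 0 1")

```text
time: 14.8
position: [0.545, 0.1224, 0.08]
tool_rot: [-2.374, -2.057, 0.0]
ft_force: [-1.5, -0.8, 0.4]
grip_width: 0.005
grip_force: 0.4
```

jog_arm(rows="0.21 0.13 0 0 0 0 1;0.2 0.14 0 0 0 0 1;0.19 0.16 0 0 0 0 1")

```text
time: 15.18
position: [0.5502, 0.1276, 0.08]
tool_rot: [-2.374, -2.057, 0.0]
ft_force: [-1.0, -0.0, 0.5]
grip_width: 0.004
grip_force: 0.5
```

```bash
python3 -c "
from h import *
print(rel(),ctrl.get_state()['torque'])"
```

```text
('relX(BY) 20.3 Y(BX) -20.9 z 80.0 mm', 'F board x,y,z', array([-1. , -0.2,  0.5])) [-0.23330084  0.32782534  0.0397535 ]
```

jog_arm(rows="0.17 0.18 -0.1 0 0 0 1;0.15 0.2 -0.1 0 0 0 1;0.13 0.21 0 0 0 0 1;0.12 0.22 0 0 0 0 1")

```text
time: 15.68
position: [0.5592, 0.1318, 0.0821]
tool_rot: [2.374, 2.057, 0.0]
ft_force: [-1.9, 0.1, -0.4]
grip_width: 0.002
grip_force: 0.6
```

jog_arm(rows="0.1 0.23 0 0 0 0 1;0.08 0.24 0 0 0 0 1;0.06 0.24 0 0 0 0 1;0.04 0.25 0 0 0 0 1")

```text
time: 16.18
position: [0.5618, 0.1326, 0.0812]
tool_rot: [-2.367, -2.051, 0.021]
ft_force: [-21.5, -3.7, 15.6]
grip_width: 0.007
grip_force: 10.7
```

```bash
python3 -c "
from h import *
print(rel(),ctrl.get_state()['torque'])"
```

```text
('relX(BY) 27.0 Y(BX) -10.1 z 81.2 mm', 'F board x,y,z', array([-20.8,  -6.8,  15.6])) [-0.83525422  4.97146814 -0.1805781 ]
```

The force jumped to 21 N, pointing mostly across the rail, which is the hard stop. I'll back off, lift and inspect.

jog_arm(rows="0 -0.5 0 0 0 0 1;0 -0.5 0 0 0 0 1;0 -0.3 0 0 0 0 1;0 0 -3.5 0 0 0 1;0 0 -3.5 0 0 0 1")

```text
time: 16.8
position: [0.5565, 0.1354, 0.153]
tool_rot: [2.374, 2.057, 0.001]
ft_force: [-0.2, 0.2, 0.5]
grip_width: 0.007
grip_force: 0.0
```

jog_arm(rows="-3 0.5 0 0 0 0 1;-3.4 0.5 0 0 0 0 1;0 0 0 0 0 0 1;0 0 0 0 0 0 1")

```text
time: 17.3
position: [0.5573, 0.0712, 0.1523]
tool_rot: [-2.374, -2.057, -0.002]
ft_force: [0.1, 0.0, -0.1]
grip_width: 0.005
grip_force: 0.0
```

Run:
```python
from h import *
import pickle
print(rel());d=cam("wrist");pickle.dump(d,open("w7.pkl","wb"));s=cam("scene");pickle.dump(s,open("s7.pkl","wb"))
s4=pickle.load(open("s4.pkl","rb"));s0=pickle.load(open("d0.pkl","rb"))["scene"];w4=pickle.load(open("w4.pkl","rb"))
f=lambda i:cv2.resize(i[190:255,375:450],(300,260),interpolation=cv2.INTER_CUBIC)
g=lambda i:i[60:300,160:475]
top=np.hstack([f(s0["img"]),f(s["img"])]);bot=np.hstack([g(w4["img"]),g(d["img"])])
cv2.imwrite("pics/w7.png",np.vstack([top,bot[:,:600]]))
# stop shift check: blue mask of block/plate in scene vs start
for n,q in(("s0",s0),("s4",s4),("s7",s)):
    m=cv2.inRange(cv2.cvtColor(q["img"],cv2.COLOR_BGR2HSV),(100,80,20),(130,255,255));k=m[225:260,400:445]
    p=cv2.findNonZero(k)[:,0];print(n,p.mean(0)+(400,225),len(p),p.max(0),p.min(0))
    b=cv2.inRange(cv2.cvtColor(q["img"],cv2.COLOR_BGR2HSV),(12,110,80),(32,255,255))[195:245,400:450];r=cv2.findNonZero(b)[:,0];print(" brass",r.min(0)+(400,195),r.max(0)+(400,195),r.mean(0)+(400,195))
```

```text
('relX(BY) -34.5 Y(BX) -5.9 z 152.3 mm', 'F board x,y,z', array([ 0.1,  0.1, -0.1]))
s0 [416.84822934 235.06408094] 593 [34 25] [0 0]
 brass [411 210] [431 228] [421.25688073 218.91743119]
s4 [416.70962199 235.29725086] 582 [34 25] [0 0]
 brass [412 213] [431 230] [421.74482759 220.66206897]
s7 [416.81611208 235.39054291] 571 [34 25] [0 0]
 brass [412 197] [431 230] [421.8        221.43448276]
```

View pics/w7.png

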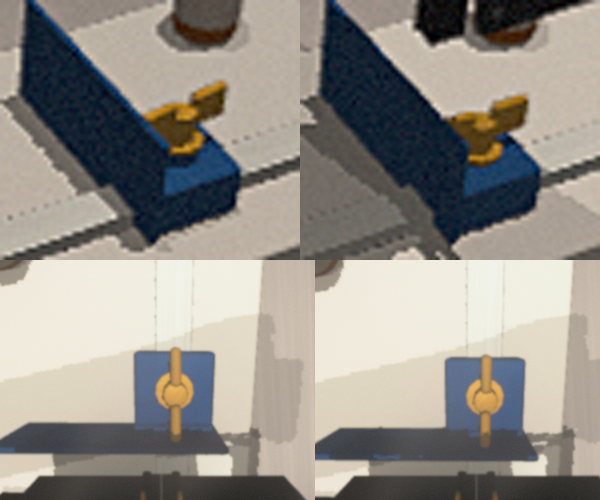

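The collar now sits on the block, the wings are along the rail, and the stop appears in the same place. I'll move the hand clear and check the stop's position numerically.

jog_arm(rows="-0.5 0 -5 0 0 0 1;-0.5 0 -5 0 0 0 1;0 0 -3 0 0 0 1;0 0 0 0 0 0 1;0 0 0 0 0 0 1")

```text
time: 18.02
position: [0.555, 0.0613, 0.2811]
tool_rot: [-2.372, -2.058, 0.002]
ft_force: [0.3, 0.2, -0.0]
grip_width: 0.003
grip_force: 0.0
```

Run:
```python
from h import *
import pickle
for n in("w2","w4","w7"):
    d=pickle.load(open(n+".pkl","rb"));m=cv2.inRange(cv2.cvtColor(d["img"],cv2.COLOR_BGR2HSV),(100,80,30),(130,255,255))
    # far (+y) edge of block: first blue row in columns right/left of the wing
    e=[]
    for u in list(range(292,308))+list(range(340,352)):
        v=np.flatnonzero(m[110:230,u]); 
        if len(v): e.append((onz(d,u,v[0]+110,.055)-A)@BY)
    print(n,"edge BY mm",np.round(np.median(e)*1e3,2),len(e))
D=pickle.load(open("d0.pkl","rb"))
t=cam("top");t0=D["top"];s=cam("scene")
for n,b,lo,hi in(("tray",(235,215,325,285),(15,100,80),(32,255,255)),("stack",(430,160,530,240),(15,100,80),(32,255,255)),("cap",(120,225,165,255),(0,150,80),(8,255,255))):
    x0,y0,x1,y1=b
    print(n,[(cv2.findNonZero(cv2.inRange(cv2.cvtColor(q["img"],cv2.COLOR_BGR2HSV),lo,hi)[y0:y1,x0:x1])) is not None and cv2.findNonZero(cv2.inRange(cv2.cvtColor(q["img"],cv2.COLOR_BGR2HSV),lo,hi)[y0:y1,x0:x1])[:,0].mean(0).round(2).tolist() for q in(t0,t)])
print(rel())
```

```text
w2 edge BY mm 24.91 28
w4 edge BY mm 25.51 20
w7 edge BY mm 25.4 27
tray [[46.81, 35.03], [46.93, 35.43]]
stack [[50.56, 41.62], [47.77, 42.39]]
cap [[16.2, 15.14], False]
('relX(BY) -45.0 Y(BX) -7.0 z 280.5 mm', 'F board x,y,z', array([-0.7,  0. , -0.4]))
```

```bash
python3 -c "
from h import *
print(ticket.close_job())"
```

```text
the job is handed in; nothing more can be done
None
```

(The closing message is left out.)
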